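# Lever open the stuck cover of a gel viewer

## Task

The hinged orange cover of the gel viewer has stuck shut. Pick up the green-handled gel knife, slip its blade into the slot under the front edge of the cover and gently (never more than 20 N) lever the cover up until it stands at least 45 degrees open by itself, then lay the knife back flat on the dark mat without dropping it. Nothing but the knife may touch the viewer or its cover, and leave the bottle, the pot and the blue tray where they are.

Things in the scene. Friction and masses are not known exactly. Their poses are not given: they have to be found in the camera images.
- viewer: Gel viewer: white box, fixed to the bench, 140 (x, depth) x 180 (y, width) x 50 mm high without the cover. Origin: centre of its underside, on the bench. Its front (with the slot) is its -x face, the hinge is along its +x top edge; z up. Inside it is hollow down to 28 mm above the bench.
- slot (a point): Centre of the mouth of the pry slot in the front face: 64 mm wide (y) and 11 mm high (z), its sill 39 mm and its top (underside of the cover) 50 mm above the bench; this point is at 44.5 mm. Below it is a black panel of the same width. The slot goes through the 10 mm front wall into the hollow inside. The blade goes in along +x (viewer's axes).
- hinge (a point): Middle of the cover's hinge line, 50 mm above the bench at the rear top edge of the viewer, 140 mm behind the front face. The hinge line runs along y. Axes as the viewer's.
- cover (a joint): Angle of the orange hinged cover, rad: 0 shut, grows as its front edge rises, stop at 1.75. The cover is a plate 140 (from hinge to front edge) x 180 x 6 mm, 0.14 kg, with a black stripe along the front edge; when shut it is flush with the viewer's front and sides. The hinge is stiff: 2 to 3 N at the front edge moves it, and it stays where it is left.
- cover_edge (a point): Middle of the lower front edge of the cover, 140 mm from the hinge line; moves with the cover.
- knife: Gel knife, 0.08 kg: green handle 80 long (x) x 20 wide (y) x 24 mm high (z) with a flat steel blade 28 mm wide and 2.5 mm thick that sticks out 60 mm beyond the handle's +x end. Origin: centre of the handle's underside. Blade mid-plane 10 mm above the origin, blade tip 100 mm from the origin along +x. It lies on the mat, z up.
- knife_tip (a point): Middle of the knife blade's front end (100 mm along x and 10 mm above the knife's origin). Axes as the knife's.
- mat: Dark rubber mat, fixed on the bench, 200 (x) x 170 (y) x 5 mm. Origin: centre of its underside.
- wash_bottle: White bottle with blue cap, 60 mm across, 160 mm high, standing; leave alone. Origin: centre of its foot.
- yellow_pot: Yellow pot with white lid, 60 mm across, 65 mm high, standing; leave alone. Origin: centre of its foot.
- stain_tray: Blue open staining tray, 80 x 120 x 40 mm; leave alone. Origin: centre of its underside.
Things that resemble listed ones, but are neither listed nor needed, are in the scene too. Leave any pink look-alike of the knife alone.

How it is judged (in metres and radians):
On the way:
1. the knife is levering the cover: the cover is past 10 degrees (0.17 rad) and rests on the knife (value of joint cover above 0.17 rad and contact force between knife and viewer above 0.3 N), for 0.1 s.
At the end, for the whole second after the job is handed in: The cover stands still, at least 45 degrees open (42.5 degrees, 0.74 rad, is accepted), and the knife lies at rest and flat (right side up, within 8 degrees) on the mat, the middle of its handle within the mat's outline (value of joint cover above 0.74 rad and not (velocity of joint cover above 0.05 rad/s or velocity of joint cover below -0.05 rad/s) and x of knife in the frame of mat between -0.1 and 0.1 m and y of knife in the frame of mat between -0.085 and 0.085 m and z of knife in the frame of mat between 0 and 0.01 m and angle between knife's own z axis and vertical below 0.15 rad and linear speed of knife below 0.02 m/s); the robot touches nothing.
It fails at once if the knife is dropped: out of the fingers with its underside more than 60 mm above the bench (height (world z) of knife above 0.06 m and not (contact force between the fingers and knife above 0.05 N)).
It fails at once if the robot's fingers or arm touch the viewer or its cover (more than 0.5 N) (contact force between any of the fingers, the arm and viewer above 0.5 N).
It fails at once if the knife presses on the viewer or its cover with more than 20 N (contact force between knife and viewer above 20 N).
It fails at once if the bottle, the pot or the blue tray is moved by more than 20 mm (distance of any of wash_bottle, yellow_pot, stain_tray from where it was at the start of the episode above 0.02 m).
It also fails if it takes over 61 s, if anything falls off the work surface, if the arm or the gripper's body presses on something with over 40 N, if the wrist force passes 120 N, or if a joint passes its speed limit or range.

## Robot

A 6-joint arm with a two-finger parallel gripper is mounted at the origin on the work surface. World frame = base frame: x ahead of the robot, y to its left, z up, the work surface at z = 0. Lengths are in m, angles in degrees, forces in N, time in s.
With the tool pointing down it reaches from about 0.4 to 0.825 m from the base axis. Payload 7 kg.
Tool frame: the origin (TCP) lies on the centre line of the jaws, within the pads' length; the fingertips stand 19 mm ahead of it and the grasp point (between the pads) is the TCP (r.tips_ahead is the distance from the TCP to the fingertips, in m); z points along the fingers, y is the line along which they close (so a half turn about z gives the same grasp; the last joint's range is limited). The gripper opens to 88 mm and grips with 3 to 60 N. Pads are 19 mm wide; open, the fingers measure 130 mm over their backs; the gripper's body (78 mm by 193 mm) begins 47 mm behind the grasp point.
Start: joints at [85.319, 20.546, 0.682, 0, -70.136, -16.507], TCP at [0.244, 0.629, 0.246] pointing down, gripper open.
Joint ranges: [-176.03, 176.03], [-82.01, 121.73], [-58.28, 71.71], [-173.87, 95.51], [-174.79, -0.11], [-173.66, 173.66]. Speed limits (degrees/s): [136.94, 136.94, 172.46, 180, 180, 180].

## Interface

Orientations are given as [roll, pitch, yaw] about the fixed x, y, z axes, in that order (R = Rz(yaw) Ry(pitch) Rx(roll)).
In Python, from plant import r, viewer, close_job gives the robot as it stands. The module is installed in compiled form; this text tells all that it offers.
- The arm moves only by the tool arm_command, never from a script. Its arguments are lists of equal length, an entry for each row: "travel": the shift along the world's x, y, z scaled (see below), a list of three; "delta_rot": the turn, a rotation vector about the world's x, y, z scaled (see below), a list of three. In form: {"travel": [[dx, dy, dz], ...], "delta_rot": [[rx, ry, rz], ...]}. A call has 1 to 20 rows; each row is the pose to reach, as a shift and turn from the pose commanded when the call began; what a row does not reach only later rows make up. The controller multiplies each number of a shift by 0.5 m and each number of a turn by 90 degrees. A row lasts 1/8 s, in which the tool goes at most 62.5 mm and 10.7 degrees, less where a joint would pass 70% of its speed; a pose out of reach is approached as far as the arm can. A call with a number of a shift or a turn outside -1 to 1 is refused whole. A call with a gripper value outside its range is refused whole. "grip" is the opening, from 0 (shut) to 1 (fully open), set as the call begins (left out, the last holds). The fingers move at their own pace and stop on an object; "newtons" is the grip in N (left out, the last holds). Time passes only in rows, so rows that repeat a pose let the fingers close. It gives the time, the measured TCP pose, the force, the opening and the grip force at its end, in the units of the state.
- r.get_state(): the state, without advancing time (a new reading comes with each control period).
- viewer.capture(name): name is "scene" or "top" or "wrist"; returns a dict with "img" (400x640x3 uint8, red, green, blue), "camera_matrix" (3x3 intrinsics, pixels), "distortion" ([k1, k2, p1, p2, k3] as OpenCV has them; the pictures are not rectified), "R" (3x3) and "t" (3): a world point X has camera coordinates R X + t; the wrist camera has in their place "mount" (4x4, takes a point from camera to tool coordinates, whose origin is the TCP and whose axes are the flange's). Camera axes: x right, y down, z forward; pixel columns grow to the right and rows downward; lengths in m; the calibration is good to about 2 mm. A picture is of the moment at which its call begins: read the wrist's pose just before it. There is no depth.
- close_job(): hands the job in; it is judged then, once.
The state is a dict: "time_s": time; "joints": joint angles; "qd": joint speeds; "joint_torque": joint torques, N m; "tcp_pos": TCP position; "eef_rot": TCP orientation; "contact_force": force on the tool from outside, world axes, zero at the start; "moment": the same for the moment, N m; "gripper_width": finger opening in m; "gripper_force": force on a finger pad.
Only numpy, scipy, OpenCV 4.12 (cv2) and the standard library are available. Lean on these libraries where they do the work, as an engineer would, in place of code of your own. Each camera call takes 0.05 s, during which the arm holds its last target. There are 200 camera calls.

## Working session

There is one attempt and no reset: what is moved stays moved. The work goes in short steps, Python scripts to look and compute and a tool call to move; the robot and the scene stay as the last step left them, time stands still between calls to the robot, and variables do not carry over. Pictures are saved under pics/ and viewed, at most 10 in all, crops included, and the job is handed in when it is done.

Besides the shell and the picture viewer there is one more tool, called as a command line: name --argument value ..., lists and objects as JSON in quotes. arm_command: Moves the arm, as the interface text tells. Shifts and turns lie within -1 to 1; 1 stands for 0.5 m of shift or 90 degrees of turn. Its arguments: {"type":"object","properties":{"travel":{"type":"array"},"delta_rot":{"type":"array"},"grip":{"type":"number"},"newtons":{"type":"number"}},"required":["travel","delta_rot"]}

```bash
mkdir -p pics; cat > h.py <<'E'
import numpy as np, cv2
from plant import r, viewer, close_job
def cap(n,f=None):
    c=viewer.capture(n)
    if f: cv2.imwrite('pics/'+f, c['img'][:,:,::-1])
    return c
def ray(c,uv):
    p=cv2.undistortPoints(np.array(uv,float).reshape(-1,1,2),c['camera_matrix'],np.array(c['distortion']))[:,0]
    R=np.array(c['R']);o=-R.T@np.array(c['t'])
    return o,(R.T@np.c_[p,np.ones(len(p))].T).T
def onz(c,uv,z):
    o,d=ray(c,uv); return o+d*((z-o[2])/d[:,2])[:,None]
def proj(c,X):
    return cv2.projectPoints(np.array(X,float).reshape(-1,3),cv2.Rodrigues(np.array(c['R']))[0],np.array(c['t'],float),c['camera_matrix'],np.array(c['distortion']))[0][:,0]
E
python3 - <<'E'
from h import *
import pickle
a=cap('top','top.png');b=cap('scene','scene.png')
pickle.dump((a,b),open('c.pkl','wb'))
for c in(a,b): print(-np.array(c['R']).T@c['t'], np.array(c['R'])[2])
print(r.get_state())
E
```

```text
[0.57518263 0.0172003  1.355595  ] [ 6.46096695e-02 -7.97520355e-04 -9.97910294e-01]
[ 1.62867229 -1.10679463  1.01330932] [-0.55900211  0.63020401 -0.53885021]
{'time_s': 0.1, 'joints': array([ 8.53160613e+01,  2.05885319e+01,  6.38370085e-01, -1.60422249e-02,
       -7.01363289e+01, -1.65064942e+01]), 'qd': array([ 0.02647042, -0.1744227 ,  0.1091998 ,  0.12857902,  0.05494075,
        0.00406455]), 'joint_torque': array([-1.46951788e-03, -5.84164882e+01,  2.93749970e+01,  7.01539859e+00,
        1.01619749e-02, -4.20759534e-05]), 'tcp_pos': array([0.24388022, 0.62895965, 0.24470317]), 'eef_rot': array([ 1.79912789e+02, -1.01162239e-02, -2.11958875e+01]), 'contact_force': array([ 0.13135222, -0.09920919,  0.68144326]), 'moment': array([-0.01500634,  0.00984718,  0.0031529 ]), 'gripper_force': 0.0, 'gripper_width': 0.08758076842159568}
```

View pics/top.png

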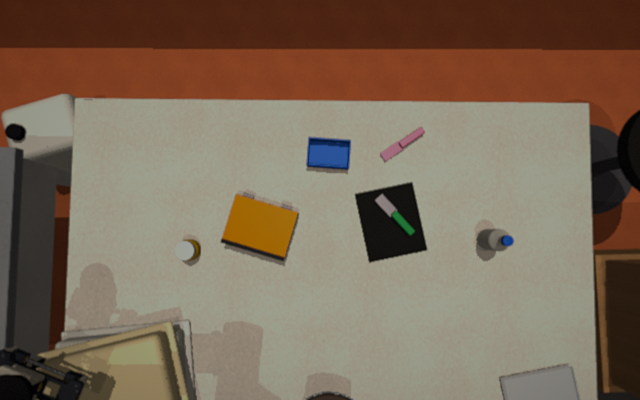

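View pics/scene.png

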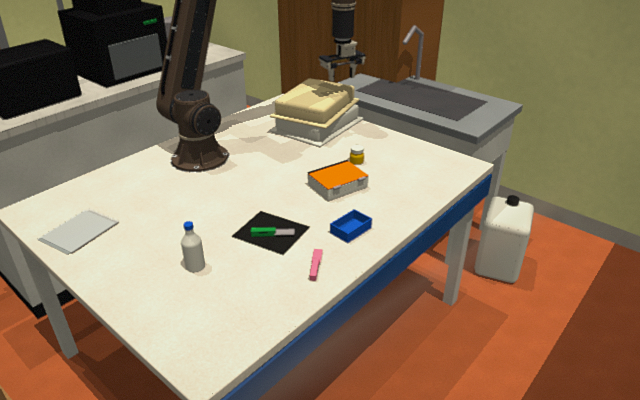

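Top view: the viewer's orange cover is at (260,227), with its dark front stripe on the lower side and the hinge at the top. The mat is at (391,222), and the green-handled knife lies on it at (400,219) with its blade towards the upper left. There are two knife-like things: green/steel at (395,214), and pink at (402,144), which is the look-alike to leave alone. The green one on the mat fits. The blue tray is at (329,154), the bottle at (495,240) and the pot at (188,250).

```bash
cat >> h.py <<'E'
def mask(c,lo,hi,roi=None):
    m=cv2.inRange(cv2.cvtColor(c['img'],cv2.COLOR_RGB2HSV),lo,hi)
    if roi:
        k=np.zeros_like(m);x0,y0,x1,y1=roi;k[y0:y1,x0:x1]=1;m=m*k
    n,l,s,_=cv2.connectedComponentsWithStats(m); i=1+np.argmax(s[1:,4])
    return (l==i).astype('uint8')
def rect(m):
    return cv2.boxPoints(cv2.minAreaRect(cv2.findContours(m,0,1)[0][0].astype(np.float32)))
E
python3 - <<'E'
from h import *
import pickle
a,b=pickle.load(open('c.pkl','rb'))
g=mask(a,(45,80,60),(80,255,255)); B=rect(g);P=onz(a,B,.027);print('green',B,P,P.mean(0))
print([np.linalg.norm(P[i]-P[i-1]) for i in range(4)])
o=mask(a,(8,150,80),(22,255,255),(200,170,320,280)); B=rect(o);P=onz(a,B,.056);print('cover',B,P,P.mean(0))
print([np.linalg.norm(P[i]-P[i-1]) for i in range(4)])
k=mask(a,(0,0,0),(180,255,40),(340,170,440,275)); B=rect(k);P=onz(a,B,.005);print('mat',B,P,P.mean(0),[np.linalg.norm(P[i]-P[i-1]) for i in range(4)])
bl=mask(a,(0,0,90),(180,80,255),(365,188,412,220)); B=rect(bl);P=onz(a,B,.016);print('blade',B,P,P.mean(0))
big=cv2.resize(a['img'][100:280,200:440],None,fx=3.2,fy=3.2,interpolation=2)
cv2.imwrite('pics/crop1.png',big[:,:,::-1])
E
```

```text
green [[390.6805  214.98723]
 [396.07986 210.00319]
 [414.90414 230.39616]
 [409.5048  235.3802 ]] [[ 0.61434767 -0.16729685  0.027     ]
 [ 0.62849079 -0.18248155  0.027     ]
 [ 0.57174976 -0.23520852  0.027     ]
 [ 0.55768481 -0.22002955  0.027     ]] [ 0.59306826 -0.20125412  0.027     ]
[np.float64(0.07740424459560705), np.float64(0.020750971399155264), np.float64(0.0774575958772587), np.float64(0.020693570124440466)]
cover [[221.69897 238.56058]
 [235.46887 193.31665]
 [297.82355 212.29416]
 [284.05365 257.5381 ]] [[0.5449214  0.2994912  0.056     ]
 [0.66944652 0.26442219 0.056     ]
 [0.61865927 0.09199811 0.056     ]
 [0.49473956 0.12805978 0.056     ]] [0.58194169 0.19599282 0.056     ]
[np.float64(0.17862516286215263), np.float64(0.12936900676139126), np.float64(0.1797481805357527), np.float64(0.12906020983436378)]
mat [[355.01944 194.4244 ]
 [411.42923 182.3366 ]
 [425.74142 249.12685]
 [369.33163 261.21466]] [[ 0.6729809  -0.06822007  0.005     ]
 [ 0.7091744  -0.22990222  0.005     ]
 [ 0.51883605 -0.27000879  0.005     ]
 [ 0.48330042 -0.10972534  0.005     ]] [ 0.59607294 -0.16946411  0.005     ] [np.float64(0.19416841190771109), np.float64(0.165683696595515), np.float64(0.19451793119987726), np.float64(0.1641754147152977)]
blade [[374.50003 200.50003]
 [381.50003 193.50003]
 [397.00003 209.00003]
 [390.00003 216.00003]] [[ 0.65538155 -0.12290176  0.016     ]
 [ 0.67547966 -0.14275117  0.016     ]
 [ 0.6318006  -0.18674657  0.016     ]
 [ 0.61178689 -0.16689615  0.016     ]] [ 0.64361218 -0.15482392  0.016     ]
```

View pics/crop1.png

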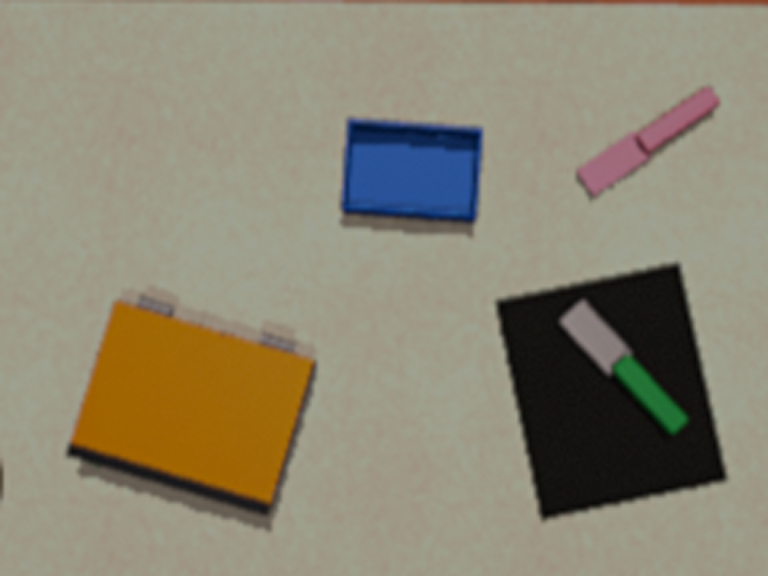

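The crop confirms it: a green handle with a steel blade, lying on the mat. Sizes measured are handle 77x21 mm, cover 180 mm wide, mat 194x165 mm, all matching. Knife handle is at (0.593,-0.201) with yaw 43.3°. The viewer's front-edge middle is at (0.510,0.217) with yaw -16.2°. I'll move over the knife.

arm_command --travel '[[0.02,-0.05,0],[0.06,-0.14,-0.01],[0.11,-0.25,-0.02],[0.16,-0.36,-0.03],[0.21,-0.47,-0.04],[0.26,-0.58,-0.05],[0.31,-0.69,-0.06],[0.36,-0.8,-0.06],[0.4,-0.91,-0.06],[0.44,-1,-0.06]]' --delta_rot '[[0,0,0.02],[0,0,0.06],[0,0,0.1],[0,0,0.15],[0,0,0.2],[0,0,0.25],[0,0,0.3],[0,0,0.34],[0,0,0.37],[0,0,0.4]]' --grip 1

```text
time_s: 1.35
tcp_pos: [0.4641, 0.1272, 0.2156]
eef_rot: [-180.0, 0.0, 14.9]
contact_force: [1.2, 1.2, -1.1]
gripper_width: 0.0876
gripper_force: 0.0
```

arm_command --travel '[[0.05,-0.1,0],[0.09,-0.2,-0.01],[0.14,-0.31,-0.02],[0.18,-0.42,-0.03],[0.22,-0.52,-0.04],[0.26,-0.6,-0.05],[0.28,-0.64,-0.06],[0.28,-0.64,-0.06],[0.28,-0.64,-0.06]]' --delta_rot '[[0,0,0.05],[0,0,0.1],[0,0,0.15],[0,0,0.2],[0,0,0.25],[0,0,0.3],[0,0,0.317],[0,0,0.317],[0,0,0.317]]'

```text
time_s: 2.48
tcp_pos: [0.6036, -0.1903, 0.1853]
eef_rot: [-180.0, 0.0, 43.3]
contact_force: [-0.0, -0.0, 0.3]
gripper_width: 0.0874
gripper_force: 0.0
```

```bash
cat >> h.py <<'E'
from scipy.spatial.transform import Rotation as Rn
def wrist(f=None):
    s=r.get_state(); c=cap('wrist',f); M=np.array(c['mount'])
    T=np.eye(4);T[:3,:3]=Rn.from_euler('xyz',s['eef_rot'],degrees=True).as_matrix();T[:3,3]=s['tcp_pos']
    W=np.linalg.inv(T@M); c['R']=W[:3,:3];c['t']=W[:3,3]; return s,c
E
python3 - <<'E'
from h import *
s,c=wrist('w1.png'); print(s['joints'],s['tcp_pos'],s['eef_rot'],s['contact_force'])
g=mask(c,(45,80,50),(80,255,255)); B=rect(g);P=onz(c,B,.029);print('green',B,P,P.mean(0))
print([np.linalg.norm(P[i]-P[i-1]) for i in range(4)])
E
```

```text
[ 1.30943378e-01  1.91083659e+01 -9.63066607e+00 -1.29441710e-02
 -6.13018796e+01  1.33182412e+02] [ 0.60358989 -0.1903499   0.18526504] [-1.79963727e+02  2.20654368e-02  4.33071422e+01] [-0.01108165 -0.01544864  0.25011541]
green [[311. 154.]
 [332. 154.]
 [332. 237.]
 [311. 237.]] [[ 0.61806534 -0.1653601   0.029     ]
 [ 0.63091935 -0.17896618  0.029     ]
 [ 0.57285549 -0.23515331  0.029     ]
 [ 0.55894325 -0.22043767  0.029     ]] [ 0.59519586 -0.19997932  0.029     ]
[np.float64(0.08080198125759451), np.float64(0.018717663103192703), np.float64(0.08079854695348893), np.float64(0.0202509372602974)]
```

View pics/w1.png

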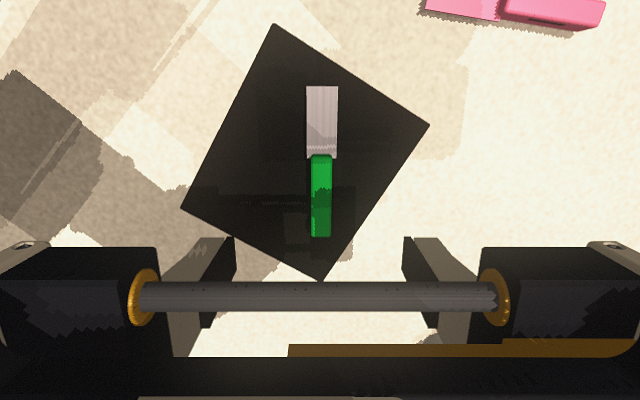

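The wrist view shows the knife aligned with the tool axis: handle at (321,196), blade up to (321,86). The pink look-alike is far away at (510,15). I'll descend and grasp.

arm_command --travel '[[0.005,0.001,-0.04],[0.005,0.001,-0.1],[0.005,0.001,-0.16],[0.005,0.001,-0.22],[0.005,0.001,-0.27],[0.005,0.001,-0.3],[0.005,0.001,-0.317],[0.005,0.001,-0.317],[0.005,0.001,-0.317]]' --delta_rot '[[0,0,0],[0,0,0],[0,0,0],[0,0,0],[0,0,0],[0,0,0],[0,0,0],[0,0,0],[0,0,0]]'

```text
time_s: 3.65
tcp_pos: [0.6071, -0.1902, 0.028]
eef_rot: [179.9, -0.1, 43.4]
contact_force: [0.5, 0.9, 0.0]
gripper_width: 0.0877
gripper_force: 0.0
```

arm_command --travel '[[0,0,0],[0,0,0],[0,0,0],[0,0,0],[0,0,0],[0,0,0],[0,0,0],[0,0,0]]' --delta_rot '[[0,0,0],[0,0,0],[0,0,0],[0,0,0],[0,0,0],[0,0,0],[0,0,0],[0,0,0]]' --grip 0 --newtons 60

```text
time_s: 4.65
tcp_pos: [0.6065, -0.1902, 0.027]
eef_rot: [180.0, 0.0, 43.3]
contact_force: [0.1, -0.7, 0.5]
gripper_width: 0.0195
gripper_force: 60.0
```

arm_command --travel '[[0,0,0.03],[0,0,0.09],[0,0,0.17],[-0.02,0.04,0.25],[-0.06,0.12,0.32],[-0.11,0.21,0.346],[-0.16,0.31,0.346],[-0.22,0.41,0.346],[-0.27,0.51,0.346],[-0.32,0.61,0.346],[-0.37,0.71,0.346],[-0.42,0.8,0.346],[-0.455,0.86,0.346],[-0.473,0.896,0.346],[-0.473,0.896,0.346],[-0.473,0.896,0.346]]' --delta_rot '[[0,0,0],[0,0,0],[0,0,0],[0,0,-0.02],[0,0,-0.08],[0,0,-0.15],[0,0,-0.23],[0,0,-0.31],[0,0,-0.39],[0,0,-0.47],[0,0,-0.55],[0,0,-0.61],[0,0,-0.65],[0,0,-0.661],[0,0,-0.661],[0,0,-0.661]]'

```text
time_s: 6.65
tcp_pos: [0.37, 0.2575, 0.2006]
eef_rot: [-180.0, -0.0, -16.1]
contact_force: [-0.0, -0.0, -0.7]
gripper_width: 0.0195
gripper_force: 60.0
```

```bash
python3 - <<'E'
from h import *
s,c=wrist('w2.png'); print(s['joints'],s['tcp_pos'],s['eef_rot'],s['contact_force'],s['gripper_width'])
o=mask(c,(5,130,60),(25,255,255)); B=rect(o);P=onz(c,B,.056);print('cover',B,P)
print([np.linalg.norm(P[i]-P[i-1]) for i in range(4)])
T=s['tcp_pos'];e=np.array([np.cos(np.radians(s['eef_rot'][2])),np.sin(np.radians(s['eef_rot'][2])),0]);n=np.array([-e[1],e[0],0])
d=np.array([0,0,-.012])
print(proj(c,[T+d+.085*e+.014*n,T+d+.085*e-.014*n,T+d+.025*e]))
E
```

```text
[ 6.00157162e+01  1.09978269e+00 -3.01765713e+01 -1.50862455e-03
 -5.86938658e+01  1.38622467e+01] [0.37000474 0.25750699 0.20055835] [-1.79970778e+02 -5.88316190e-03 -1.61228222e+01] [-0.04465225 -0.01561996 -0.66459205] 0.0194969220851127
cover [[102.92792   32.00522 ]
 [160.87004   27.806519]
 [166.25241  102.08316 ]
 [108.31029  106.28186 ]] [[0.53405392 0.38355594 0.056     ]
 [0.52461883 0.33972048 0.056     ]
 [0.47302057 0.35826557 0.056     ]
 [0.48294975 0.40503295 0.056     ]]
[np.float64(0.055433731167081425), np.float64(0.04483936584742567), np.float64(0.05482974178583805), np.float64(0.04780979845756618)]
[[288.44942886  79.21893806]
 [354.30572039  79.28109422]
 [320.93567743 211.70162412]]
```

View pics/w2.png

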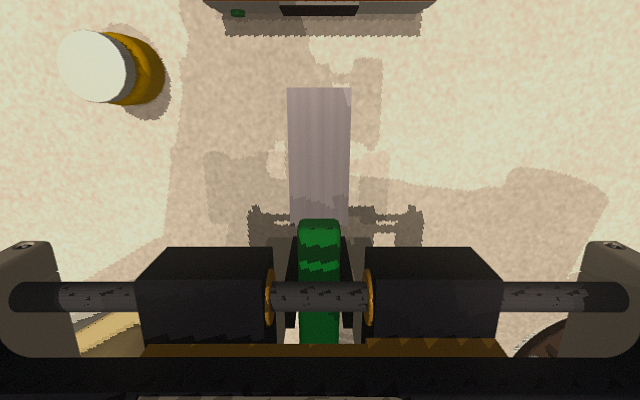

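Wrist view: the knife is held, with the blade spanning columns 287-351 and its tip at row 88, about 9 px short of the prediction. The black panel is at (319,10), so it is laterally centred on the blade. The pot is at (95,65). Next I'll measure the blade's tilt from its apparent width, and refine the viewer's front from a second view.

```bash
python3 - <<'E'
from h import *
s,c=wrist()
im=cv2.GaussianBlur(cv2.cvtColor(c['img'],cv2.COLOR_RGB2GRAY),(3,3),0).astype(int)
T=s['tcp_pos'];y=np.radians(s['eef_rot'][2]);e=np.array([np.cos(y),np.sin(y),0]);n=np.array([-e[1],e[0],0])
L=[];Rr=[]
for v in range(94,200,6):
    g=np.diff(im[v]); l=270+np.argmin(g[270:305]);q=335+np.argmax(g[335:370]); L.append((l+.5,v));Rr.append((q+.5,v))
print(L[::4],Rr[::4])
# half width 14mm about mean: ray pair -> depth below TCP, forward
o=None
out=[]
for l,q in zip(L,Rr):
    o,d=ray(c,[l,q]); # in tool coordinates
    f=(o-T)@e; d1,d2=d
    # at same camera depth: separation along n = 28mm
    k=.028/abs((d1-d2)@n/1)
    p=o+k*(d1+d2)/2-T
    out.append((p@e,p@n,p[2]))
out=np.array(out);print(np.round(out[::3]*1000,1)); pf=np.polyfit(out[:,0],out[:,2],1);print('slope deg',np.degrees(pf[0]),'z@tcp+55',np.polyval(pf,.055), 'o',(o-T)@e,(o-T)[2])
col=im[60:110,310:330].mean(1);print('tiprow',60+np.argmax(np.abs(np.diff(col))),[np.round(x) for x in col[20:34]])
for z in(-.008,-.012,-.016,-.02):
    P=onz(c,[(320,88)],T[2]+z);print(z,(P-T)@e)
for f in ('top','scene'): cap(f,f+'2.png')
b=cv2.imread('pics/scene2.png')[120:260,220:400];cv2.imwrite('pics/s2.png',cv2.resize(b,None,fx=4,fy=4,interpolation=2))
E
```

```text
[(np.float64(286.5), 94), (np.float64(286.5), 118), (np.float64(287.5), 142), (np.float64(287.5), 166), (np.float64(288.5), 190)] [(np.float64(343.5), 94), (np.float64(350.5), 118), (np.float64(349.5), 142), (np.float64(349.5), 166), (np.float64(348.5), 190)]
[[ 78.8   2.9 -33.1]
 [ 71.5   1.2 -12. ]
 [ 63.7   1.4 -11.9]
 [ 55.7   1.2 -11.9]
 [ 47.9   1.2  -9.4]
 [ 38.8   1.2 -11.8]]
slope deg -9.248349003226627 z@tcp+55 -0.012807722843994077 o 0.08069542455887095 0.13804740564197382
tiprow 87 [np.float64(180.0), np.float64(178.0), np.float64(177.0), np.float64(177.0), np.float64(178.0), np.float64(179.0), np.float64(175.0), np.float64(162.0), np.float64(149.0), np.float64(146.0), np.float64(146.0), np.float64(145.0), np.float64(145.0), np.float64(145.0)]
-0.008 [0.08144409]
-0.012 [0.08146459]
-0.016 [0.0814851]
-0.02 [0.0815056]
```

View pics/s2.png

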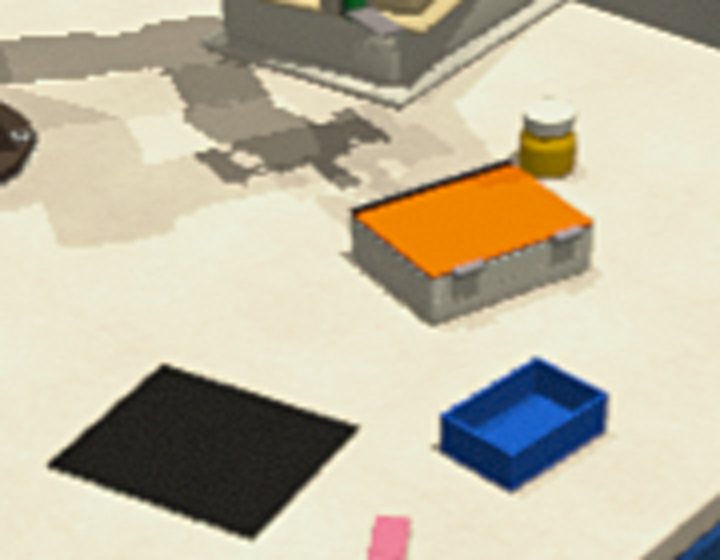

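The blade sits 12 mm below the TCP with no tilt (the row-94 outlier is a shadow), and the tip is 82 mm ahead. The scene crop shows the held knife beside the beige stack, top centre, so I'll go forward before descending to keep clear of it.

arm_command --travel '[[0.02,-0.006,0],[0.05,-0.014,-0.02],[0.07,-0.02,-0.06],[0.077,-0.022,-0.12],[0.077,-0.022,-0.18],[0.077,-0.022,-0.23],[0.077,-0.022,-0.27],[0.077,-0.022,-0.288],[0.077,-0.022,-0.288],[0.077,-0.022,-0.288]]' --delta_rot '[[0,0,0],[0,0,0],[0,0,0],[0,0,0],[0,0,0],[0,0,0],[0,0,0],[0,0,0],[0,0,0],[0,0,0]]'

```text
time_s: 8.1
tcp_pos: [0.409, 0.2471, 0.0566]
eef_rot: [-180.0, -0.0, -16.1]
contact_force: [-0.0, -0.1, -0.5]
gripper_width: 0.0197
gripper_force: 60.0
```

```bash
python3 - <<'E'
from h import *
s,c=wrist('w3.png'); print(s['tcp_pos'],s['eef_rot'],s['contact_force'])
T=s['tcp_pos'];y=np.radians(s['eef_rot'][2]);e=np.array([np.cos(y),np.sin(y),0]);n=np.array([-e[1],e[0],0])
F=np.array([.5096,.2173,0]);w=np.radians(-16.2);ex=np.array([np.cos(w),np.sin(w),0]);ey=np.array([-ex[1],ex[0],0])
z=lambda h:np.array([0,0,h])
names=['slotL39','slotR39','coverL50','coverR50','tip']
print(dict(zip(names,np.round(proj(c,[F+.032*ey+z(.039),F-.032*ey+z(.039),F+.09*ey+z(.05),F-.09*ey+z(.05),T+.082*e-z(.012)])).tolist())))
E
```

```text
[0.40903209 0.24713617 0.0565957 ] [-1.79951429e+02 -2.84999679e-02 -1.61445490e+01] [-0.00732381 -0.07098417 -0.54879914]
{'slotL39': [247.0, 30.0], 'slotR39': [399.0, 30.0], 'coverL50': [93.0, 24.0], 'coverR50': [554.0, 25.0], 'tip': [321.0, 87.0]}
```

View pics/w3.png

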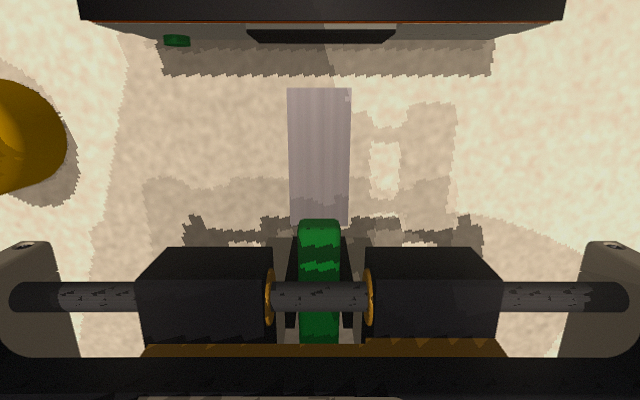

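The tip at (320,88) faces the panel, which spans columns 247-396 at row 30. The cover edge is at row 20, within about 2 mm of my estimate. I'll insert slowly.

arm_command --travel '[[0.01,-0.003,0],[0.02,-0.006,0],[0.03,-0.009,0],[0.04,-0.012,0],[0.048,-0.014,0],[0.056,-0.016,0],[0.062,-0.018,0],[0.068,-0.02,0],[0.068,-0.02,0]]' --delta_rot '[[0,0,0],[0,0,0],[0,0,0],[0,0,0],[0,0,0],[0,0,0],[0,0,0],[0,0,0],[0,0,0]]'

```text
time_s: 9.28
tcp_pos: [0.4426, 0.2368, 0.056]
eef_rot: [180.0, 0.0, -16.2]
contact_force: [0.6, 0.4, -1.2]
gripper_width: 0.0197
gripper_force: 60.0
```

arm_command --travel '[[0.008,-0.002,0],[0.016,-0.005,0],[0.023,-0.007,0],[0.023,-0.007,0]]' --delta_rot '[[0,0,0],[0,0,0],[0,0,0],[0,0,0]]'

```text
time_s: 9.78
tcp_pos: [0.4542, 0.2332, 0.056]
eef_rot: [180.0, 0.0, -16.2]
contact_force: [-0.4, 0.3, -0.9]
gripper_width: 0.0197
gripper_force: 60.0
```

```bash
python3 - <<'E'
from h import *
s=r.get_state();print(s['tcp_pos'],s['contact_force'],s['eef_rot'])
# path: tip on underside at r, knife horizontal; blade top at 45.7 vs cover 50
e=np.array([.9603,-.279])
for th in range(0,61,5):
    t=np.radians(th);r0=.117
    fwd=r0*(1-np.cos(t)); up=.0043+r0*np.sin(t)
    print(th,np.round([fwd*e[0]/.5,fwd*e[1]/.5,up/.5],3))
E
```

```text
[0.45422369 0.23323565 0.05602073] [-0.44729303  0.32400408 -0.86730787] [ 1.79998381e+02  2.05938145e-05 -1.61708296e+01]
0 [ 0.    -0.     0.009]
5 [ 0.001 -0.     0.029]
10 [ 0.003 -0.001  0.049]
15 [ 0.008 -0.002  0.069]
20 [ 0.014 -0.004  0.089]
25 [ 0.021 -0.006  0.107]
30 [ 0.03  -0.009  0.126]
35 [ 0.041 -0.012  0.143]
40 [ 0.053 -0.015  0.159]
45 [ 0.066 -0.019  0.174]
50 [ 0.08  -0.023  0.188]
55 [ 0.096 -0.028  0.2  ]
60 [ 0.112 -0.033  0.211]
```

arm_command --travel '[[0,0,0.005],[0,0,0.01],[0,0,0.015],[0,0,0.02],[0.001,0,0.025],[0.001,0,0.03],[0.001,0,0.035],[0.002,0,0.04],[0.003,-0.001,0.049],[0.003,-0.001,0.049]]' --delta_rot '[[0,0,0],[0,0,0],[0,0,0],[0,0,0],[0,0,0],[0,0,0],[0,0,0],[0,0,0],[0,0,0],[0,0,0]]'

```text
time_s: 11.02
tcp_pos: [0.4556, 0.2329, 0.081]
eef_rot: [-180.0, -0.0, -16.2]
contact_force: [-1.4, -0.0, -1.4]
gripper_width: 0.0197
gripper_force: 60.0
```

```bash
python3 - <<'E'
from h import *
s,c=wrist('w4.png'); print(s['tcp_pos'],s['eef_rot'],s['contact_force'],s['moment'],s['gripper_width'])
E
```

```text
[0.45558447 0.23292398 0.08096933] [-1.79974155e+02 -1.27567392e-02 -1.61520217e+01] [-1.43551831 -0.02382944 -1.41271834] [-0.05755352  0.24194926 -0.00775705] 0.01968754313682114
```

View pics/w4.png

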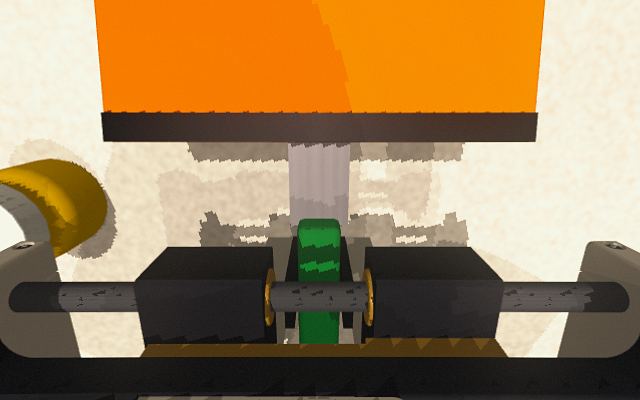

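The cover has begun to rise: its front edge is at row 142 and the blade is about 24 mm in. I'll check the cover angle and whether the knife has tilted in the grip.

```bash
cat > meas.py <<'E'
from h import *
s,c=wrist(); T=s['tcp_pos'];y=np.radians(s['eef_rot'][2]);e=np.array([np.cos(y),np.sin(y),0]);n=np.array([-e[1],e[0],0])
print(T,s['contact_force'],s['moment'])
def pr(l,q,w):
    o,d=ray(c,[l,q]);k=w/abs((d[0]-d[1])@n);p=o+k*(d[0]+d[1])/2;return np.r_[(p-T)@e,(p-T)@n,p[2]-T[2],p[2]]
im=cv2.cvtColor(c['img'],cv2.COLOR_RGB2HSV)
o=cv2.inRange(im,(5,130,60),(25,255,255))
rows=[v for v in range(2,260) if (o[v]>0).sum()>250]
print('orange rows',rows[0],rows[-1])
for v in (rows[0]+3,rows[-1]-6):
    x=np.where(o[v,70:600])[0]+70;print('cover',v,x[0],x[-1],np.round(1000*pr((x[0]-.5,v),(x[-1]+.5,v),.18),1))
g=cv2.GaussianBlur(cv2.cvtColor(c['img'],cv2.COLOR_RGB2GRAY),(3,3),0).astype(int)
for v in range(rows[-1]+38,212,8):
    d=np.abs(np.diff(g[v]));l=275+np.argmax(d[275:302]);q=338+np.argmax(d[338:365]);print('blade',v,l,q,np.round(1000*pr((l+.5,v),(q+.5,v),.028),1))
E
python3 meas.py
```

```text
[0.45565557 0.23298627 0.08089646] [-0.29494013 -0.61121256 -2.03268809] [-0.065316    0.12929236  0.0412982 ]
orange rows 2 112
cover 5 95 544 [112.9   0.9 -12.6  68.3]
cover 106 103 535 [74.2  1.  -5.6 75.3]
blade 150 287 361 [59.  -1.1 12.7 93.6]
blade 158 287 360 [55.8 -0.9 11.9 92.8]
blade 166 288 348 [ 46.9   1.2 -14.3  66.6]
blade 174 288 348 [ 43.3   1.2 -13.2  67.7]
blade 182 288 348 [ 39.7   1.2 -12.1  68.8]
blade 190 288 348 [ 36.2   1.2 -11.   69.9]
blade 198 289 348 [ 31.8   0.9 -12.4  68.5]
blade 206 289 348 [ 28.2   0.9 -11.2  69.7]
```

The cover slope is 10.3°, as planned, and the blade is still level to within about 2 mm. I'll continue up the arc.

arm_command --travel '[[0.002,0,0.01],[0.005,-0.001,0.02],[0.008,-0.002,0.03],[0.011,-0.003,0.04],[0.015,-0.004,0.049],[0.018,-0.005,0.058],[0.022,-0.006,0.067],[0.027,-0.008,0.077],[0.032,-0.009,0.086],[0.038,-0.011,0.094],[0.038,-0.011,0.094]]' --delta_rot '[[0,0,0],[0,0,0],[0,0,0],[0,0,0],[0,0,0],[0,0,0],[0,0,0],[0,0,0],[0,0,0],[0,0,0],[0,0,0]]'

```text
time_s: 12.5
tcp_pos: [0.4749, 0.2274, 0.128]
eef_rot: [-180.0, -0.0, -16.2]
contact_force: [-0.5, 0.3, -1.4]
gripper_width: 0.0192
gripper_force: 60.0
```

```bash
python3 meas.py
```

```text
[0.47485262 0.22738433 0.12800154] [-0.45581065  0.32967083 -1.42830733] [-0.02174004  0.13398847 -0.00876617]
orange rows 2 135
cover 5 119 520 [116.8   0.8 -30.5  97.5]
cover 129 91 404 [ 59.2  41.8 -56.   72. ]
blade 173 288 348 [ 43.7   1.2 -13.3 114.7]
blade 181 288 348 [ 40.2   1.2 -12.2 115.8]
blade 189 288 348 [ 36.6   1.2 -11.1 116.9]
blade 197 288 348 [ 33.1   1.2 -10.  118. ]
blade 205 288 347 [ 28.6   1.4 -11.4 116.7]
```

The cover is at about 34°. I'll continue to about 58°.

arm_command --travel '[[0.004,-0.001,0.006],[0.008,-0.002,0.011],[0.012,-0.003,0.016],[0.018,-0.005,0.024],[0.025,-0.007,0.031],[0.032,-0.009,0.038],[0.039,-0.011,0.045],[0.047,-0.013,0.051],[0.055,-0.016,0.057],[0.065,-0.019,0.064],[0.065,-0.019,0.064]]' --delta_rot '[[0,0,0],[0,0,0],[0,0,0],[0,0,0],[0,0,0],[0,0,0],[0,0,0],[0,0,0],[0,0,0],[0,0,0],[0,0,0]]'

```text
time_s: 13.92
tcp_pos: [0.5078, 0.2178, 0.16]
eef_rot: [-180.0, -0.1, -16.2]
contact_force: [0.5, -0.1, -0.5]
gripper_width: 0.0195
gripper_force: 60.0
```

```bash
python3 meas.py
```

```text
[0.50775666 0.21781906 0.15999464] [ 0.51944917 -0.13871868 -0.4995084 ] [ 0.04078759 -0.00205707 -0.00703164]
orange rows 2 118
cover 5 161 477 [126.5   1.  -75.5  84.5]
cover 112 79 559 [ 72.7   1.    9.3 169.3]
blade 156 287 349 [ 52.3   1.2 -10.8 149.2]
blade 164 287 349 [ 48.8   1.2  -9.7 150.3]
blade 172 288 348 [ 44.2   1.2 -13.5 146.5]
blade 180 279 358 [ 50.2   1.   23.8 183.8]
blade 188 277 360 [ 49.1   1.   30.2 190.1]
blade 196 289 348 [ 32.7   0.9 -12.6 147.4]
blade 204 289 347 [ 28.2   1.2 -14.1 145.9]
```

The cover is at about 57.6° with little load on it. I'll back out horizontally, then rise.

arm_command --travel '[[-0.01,0.003,-0.004],[-0.03,0.009,-0.008],[-0.06,0.017,-0.008],[-0.1,0.029,-0.008],[-0.14,0.041,-0.008],[-0.17,0.049,0],[-0.19,0.055,0.03],[-0.195,0.057,0.08],[-0.195,0.057,0.13],[-0.195,0.057,0.18],[-0.195,0.057,0.2],[-0.195,0.057,0.2],[-0.195,0.057,0.2]]' --delta_rot '[[0,0,0],[0,0,0],[0,0,0],[0,0,0],[0,0,0],[0,0,0],[0,0,0],[0,0,0],[0,0,0],[0,0,0],[0,0,0],[0,0,0],[0,0,0]]'

```text
time_s: 15.6
tcp_pos: [0.409, 0.246, 0.2587]
eef_rot: [179.9, 0.0, -16.2]
contact_force: [-0.4, 0.4, -0.4]
gripper_width: 0.0191
gripper_force: 60.0
```

```bash
python3 - <<'E'
from h import *
s,c=wrist('w5.png');print(s['tcp_pos'],s['eef_rot'],s['contact_force'])
v=np.vstack([c['img'],np.zeros((0,640,3),'uint8')]);b=cap('scene')['img'][80:230,220:420]
v=np.vstack([cv2.resize(v,(480,300)),cv2.resize(b,(480,300),interpolation=2)]);cv2.imwrite('pics/m5.png',v[:,:,::-1])
E
```

```text
[0.40904487 0.24599287 0.25867883] [ 1.79931686e+02  4.59078288e-02 -1.61600123e+01] [-0.39900974  0.36409785 -0.38008164]
```

View pics/m5.png

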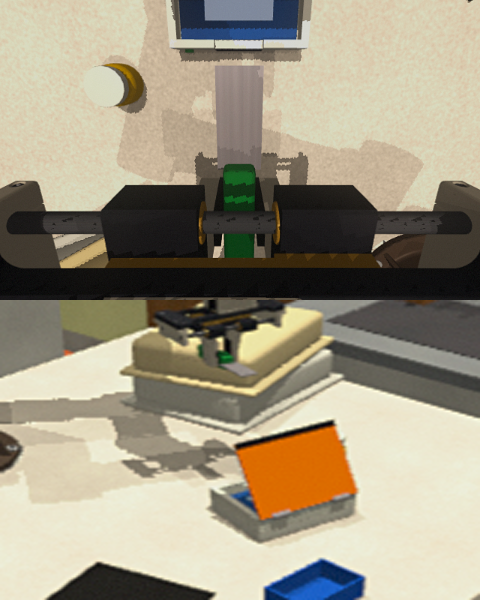

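The cover stands open by itself (scene half, around (295,470)), and the knife is unchanged in the grip. I'll carry it to the mat.

arm_command --travel '[[0.005,-0.04,0],[0.01,-0.13,0],[0.02,-0.23,0],[0.04,-0.33,0],[0.08,-0.43,0],[0.14,-0.53,0],[0.21,-0.63,0],[0.28,-0.72,-0.03],[0.34,-0.8,-0.08],[0.38,-0.85,-0.15],[0.395,-0.872,-0.22],[0.395,-0.872,-0.28],[0.395,-0.872,-0.33],[0.395,-0.872,-0.37],[0.395,-0.872,-0.37],[0.395,-0.872,-0.37]]' --delta_rot '[[0,0,0.02],[0,0,0.08],[0,0,0.15],[0,0,0.22],[0,0,0.29],[0,0,0.36],[0,0,0.43],[0,0,0.5],[0,0,0.57],[0,0,0.63],[0,0,0.661],[0,0,0.661],[0,0,0.661],[0,0,0.661],[0,0,0.661],[0,0,0.661]]'

```text
time_s: 17.7
tcp_pos: [0.6073, -0.1898, 0.0749]
eef_rot: [180.0, 0.0, 43.4]
contact_force: [0.7, 0.6, -0.6]
gripper_width: 0.0196
gripper_force: 60.0
```

arm_command --travel '[[0,0,-0.02],[0,0,-0.045],[0,0,-0.065],[0,0,-0.08],[0,0,-0.088],[0,0,-0.092],[0,0,-0.095],[0,0,-0.095],[0,0,-0.095]]' --delta_rot '[[0,0,0],[0,0,0],[0,0,0],[0,0,0],[0,0,0],[0,0,0],[0,0,0],[0,0,0],[0,0,0]]'

```text
time_s: 18.82
tcp_pos: [0.6071, -0.1897, 0.0273]
eef_rot: [180.0, -0.0, 43.3]
contact_force: [0.9, 0.1, -0.9]
gripper_width: 0.0194
gripper_force: 60.0
```

arm_command --travel '[[0,0,0],[0,0,0],[0,0,0],[0,0,0],[0,0,0],[0,0,0],[0,0,0],[0,0,0]]' --delta_rot '[[0,0,0],[0,0,0],[0,0,0],[0,0,0],[0,0,0],[0,0,0],[0,0,0],[0,0,0]]' --grip 1 --newtons 10

```text
time_s: 19.82
tcp_pos: [0.607, -0.1896, 0.027]
eef_rot: [-180.0, 0.0, 43.3]
contact_force: [0.2, -0.3, 0.6]
gripper_width: 0.0869
gripper_force: 0.0
```

arm_command --travel '[[0,0,0.01],[0,0,0.04],[0,0,0.09],[0,0,0.15],[0,0,0.22],[0,0,0.29],[0,0,0.34],[0,0,0.36],[0,0,0.36],[0,0,0.36]]' --delta_rot '[[0,0,0],[0,0,0],[0,0,0],[0,0,0],[0,0,0],[0,0,0],[0,0,0],[0,0,0],[0,0,0],[0,0,0]]'

```text
time_s: 21.08
tcp_pos: [0.6063, -0.1895, 0.2059]
eef_rot: [-179.9, 0.1, 43.3]
contact_force: [-0.2, -0.6, -0.1]
gripper_width: 0.0877
gripper_force: 0.0
```

```bash
python3 - <<'E'
from h import *
s,c=wrist();print(s['tcp_pos'],s['contact_force'],s['gripper_width'])
g=mask(c,(45,80,50),(80,255,255)); P=onz(c,rect(g),.029);print(P.mean(0),[np.linalg.norm(P[i]-P[i-1]) for i in range(4)])
b=cap('scene')['img'][100:290,200:420]
v=np.vstack([cv2.resize(c['img'],(480,300)),cv2.resize(b,(347,300),interpolation=2)[:, :347].repeat(1,0) if 0 else cv2.resize(b,(480,300),interpolation=2)]);cv2.imwrite('pics/m6.png',v[:,:,::-1])
E
```

```text
[ 0.60631357 -0.18951187  0.20588651] [-0.2393526  -0.63180008 -0.1466657 ] 0.08768958944114105
[ 0.5951782  -0.19902682  0.029     ] [np.float64(0.080575655362086), np.float64(0.0180877806462987), np.float64(0.0805659420704525), np.float64(0.019475183107041154)]
```

View pics/m6.png

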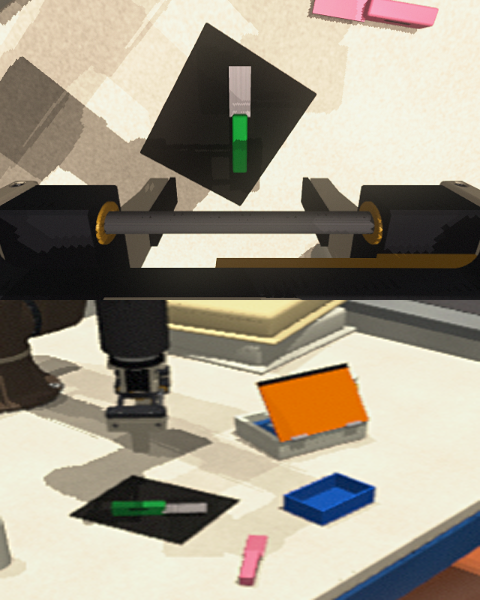

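The knife lies flat on the mat, the cover stands open, and the gripper is clear of everything. I'll hand in the job.

```bash
python3 -c "
from h import *
print(close_job())"
```

```text
the job is handed in; nothing more can be done
None
```

I levered the cover open to about 58° by camera measurement and it stays up by itself; the knife lies flat on the mat, nothing else was disturbed as far as the pictures show, and I handed the job in at about 21 s (no verdict returned).

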